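Clamp a jar of grinding paste and twist off its tight lid

TASK

The lid of the square jar of grinding paste is stuck too tight to open while the jar stands loose. Slide the jaw with the black hand knob up against the jar until both jaws hold it snugly, turn that knob about a quarter turn clockwise to lock the jaw, and only then unscrew the black lid anticlockwise while the clamp braces the jar; stop turning as soon as the lid comes free, after about a fifth of a turn. Lift the lid straight up and finish while holding it in the gripper, level and centred about two centimetres above the jar's mouth, with the jar still square in the locked clamp and the other things on the bench left alone.

Things in the scene. Friction and masses are not known exactly. Their poses are not given: they have to be found in the camera images.
- clamp: blue sliding-jaw clamp fixed on the bench: dark steel plate 290 x 96 x 8 mm. Origin: centre of its underside; x runs along the aluminium track from the fixed jaw to the sliding jaw, z up. Fixed jaw's rubber face at x = -105 mm; both jaws 70 mm wide, tops 60 mm above the bench
- jaw (a joint): travel of the sliding jaw, m: 0 = wide open (rubber faces 120 mm apart), grows as it closes towards the fixed jaw (along the clamp's -x); face distance = 0.120 - value, so it is snug on the jar at 0.050. Slides with about 1 N while the knob is loose; range 0 to 0.060
- knob (a joint): angle of the hand knob, rad: grows clockwise seen from above; starts between -0.2 and 0.1. Loose below 0.2; then its screw presses a shoe on the track and it turns a little stiffer; jaw locked from 0.9 on, stop at 1.5. Takes 0.2 to 0.35 N m to turn; stays where it is left
- knob_grip (a point): the point to grip the knob: on its vertical axis, 72 mm above the bench, 65 mm behind the sliding jaw's face. Round black lobed knob, 37 mm across, its grip part from 63 to 81 mm above the bench, top at 85 mm. It rides on the jaw's carriage, so the jaw is slid by it. The point turns with the knob
- jar: white square plastic jar, 70 x 70 mm, body 62 mm tall, sloping shoulder to 70 mm, round neck 48 mm across up to 97 mm; 0.4 to 0.6 kg; stands loose on the clamp's plate between the jaws, underside 8 mm above the bench. Origin: centre of its underside, z up, x and y square to its sides, x along the clamp's x within 0.1 rad
- jar_mouth (a point): centre of the jar's mouth, 97 mm above the jar's underside (105 mm above the bench); z up
- lid: round black ribbed lid, 64 mm across, 21 mm tall, 80 g, a grey disc and a red mark on top. Origin: centre of its lower edge; z up. On the jar the edge is 81.5 mm above the jar's underside (15.5 mm below the mouth) and its x lies along the jar's x within 0.05 rad. Lifting it 20 mm from there clears the neck and its red sealing ring
- brass_fitting: bystander, leave alone: small brass hose fitting standing on end, 24 x 27 x 40 mm. Origin: centre of its underside
- spanner_small: bystander, leave alone: small steel ring spanner lying flat, 45 x 186 x 9 mm. Origin: centre of its underside
- marker: bystander, leave alone: thick black marker lying down, 39 x 115 x 16 mm. Origin: centre of its underside
- cap_nut_a: bystander, leave alone: small blue capped nut standing up, 19 x 22 x 20 mm. Origin: centre of its underside
- nut_4: bystander, leave alone: pale hexagon nut lying flat, 23 x 25 x 11 mm. Origin: centre of its underside
- wood_wedge: bystander, leave alone: pine wedge lying flat, 56 x 96 x 22 mm. Origin: centre of its underside
- lid_top (a point): centre of the lid's top. Three lugs in the lid sit under three sloping threads on the neck, pressed by a springy seal: about 0.6 N m to start, easing as it turns. Anticlockwise from above it rises 2 mm and is free after 0.95 to 1.05 rad (free until 1.7 rad, then the lugs meet the next threads)
Not all that is in view belongs to the job. There is more than one size of the lid; the job needs the smaller.

How it is judged (in metres and radians):
On the way, in this order (a step that is already met when the one before it is completed fails the run):
1. the sliding jaw is up against the jar and locked with the knob, the lid not yet turned (value of joint jaw above 0.0475 m and value of joint knob above 0.9 rad and angle between the x axis of jar and the x axis of clamp, either way round below 0.1 rad and angle between the x axis of lid and the x axis of jar, either way round below 0.3 rad and z of lid in the frame of jar_mouth below -0.01 m), for 0.2 s.
2. the lid is unscrewed until free, still down on the neck, the jar braced in the locked clamp (value of joint jaw above 0.0475 m and value of joint knob above 0.9 rad and angle between the x axis of jar and the x axis of clamp, either way round below 0.1 rad and angle between the x axis of lid and the x axis of jar, either way round above 0.85 rad and z of lid in the frame of jar_mouth below -0.004 m), for 0.1 s.
At the end, for the whole second after the job is handed in: Lid held still by the gripper, level (0.15 rad), turned at least 0.75 rad, lower edge 6 to 40 mm above the mouth and within 15 mm of its centre, not touching the jar; jar down on the plate, square within 0.1 rad, jaw at 0.0475 or more, knob at 0.9 or more (value of joint jaw above 0.0475 m and value of joint knob above 0.9 rad and angle between the x axis of jar and the x axis of clamp, either way round below 0.1 rad and z of lid in the frame of jar_mouth between 0.006 and 0.04 m and horizontal distance between lid and jar_mouth below 0.015 m and angle between lid's own z axis and vertical below 0.15 rad and angle between the x axis of lid and the x axis of jar, either way round above 0.75 rad and contact force between the fingers and lid above 1 N and contact force between lid and jar below 0.1 N and linear speed of lid below 0.02 m/s and z of jar in the frame of clamp below 0.012 m and angle between jar's own z axis and vertical below 0.06 rad); the arm keeps its last pose, push and grip.
It fails at once if the jar turns in the locked clamp or is pulled up out of it ((value of joint knob above 0.9 rad and angle between the x axis of jar and the x axis of clamp, either way round above 0.15 rad) or z of jar in the frame of clamp above 0.02 m).
It fails at once if another thing on the bench is pushed about (distance of any of brass_fitting, spanner_small, marker, cap_nut_a, nut_4, wood_wedge from where it was at the start of the episode above 0.03 m).
It also fails if it takes over 48 s, if anything falls off the work surface, if the arm or the gripper's body presses on something with over 40 N, if the wrist force passes 120 N, or if a joint passes its speed limit or range.

ROBOT

A 7-joint arm with a two-finger parallel gripper is mounted at the origin on a cart in front of the work surface, level with it; the furniture and walls round the work are solid. World frame = base frame: x ahead of the robot, y to its left, z up, the work surface at z = 0. Lengths are in mm, angles in degrees, forces in N, time in s.
With the tool pointing down it reaches from about 400 to 900 mm from the base axis. Payload 5.6 kg.
Tool frame: the origin (TCP) lies at the very end of the fingers, on their centre line; the grasp point (between the pads) lies env.hold_point_z behind it (env.hold_point_z is the distance from the TCP to the grasp point, in mm); z points along the fingers, y is the line along which they close (so a half turn about z gives the same grasp; the last joint's range is limited). The gripper opens to 92 mm and grips with 3 to 60 N. Pads are 20 mm wide; open, the fingers measure 128 mm over their backs; the gripper's body (75 mm by 189 mm) begins 69 mm behind the grasp point.
Start: joints at [-73.568, 26.786, -0.665, 91.828, 0.344, 61.387, -3.226], TCP at [210.546, 614.963, 214.592] pointing down, gripper open.
Joint ranges: [-144.91, 144.91], [-17.63, 115.5], [-89.93, 88.59], [15.96, 139.68], [-74.01, 254.01], [8.47, 105.57], [-167.45, 167.45]. Speed limits (degrees/s): [147.25, 147.25, 180, 180, 180, 180, 180].

INTERFACE

Orientations are given as [roll, pitch, yaw] about the fixed x, y, z axes, in that order (R = Rz(yaw) Ry(pitch) Rx(roll)).
In Python, from station import env gives the robot as it stands.
- The arm moves only by the tool drive_tool, never from a script. Its argument "plan" is one flat list of numbers, 7 for each row, row after row: the shift along the tool's x, y, z in cm, then the turn, a rotation vector about the tool's x, y, z in rad, then the opening, from 0 (shut) to 1 (fully open). A call has 1 to 8 rows; each row shifts and turns the commanded pose from where the row before left it, along the tool's axes as they then stand; what a row does not reach is not made up. A row lasts 1/8 s, in which the tool goes at most 62.5 mm and 10.7 degrees, less where a joint would pass 70% of its speed; a pose out of reach is approached as far as the arm can. A call is refused whole if a number of a shift passes 6.25 or a number of a turn 0.188, either way. A call with a gripper value outside its range is refused whole. The fingers move at their own pace and stop on an object; the grip force is fixed at half the most. Time passes only in rows, so rows that do not move let the fingers close. It gives the time, the measured TCP pose, the force, the opening and the grip force at its end, in the units of the state.
- env.get_state(): the state, without advancing time (a new reading comes with each control period).
- env.read_camera(name): name is "scene" or "top" or "wrist"; returns (picture, depth): 384x512x3 uint8, red, green, blue; 384x512 float32, mm along the optical axis (not along the pixel's ray), 0 where there is no reading.
- env.camera_model(name): a dict with "K" (3x3 intrinsics, pixels), "k1" (the pictures are not rectified: a ray, as slopes to the right and down, at radius r is drawn at 1 + k1 r^2 times it, then the intrinsics apply), "xyz" and "rotation" of the camera in the world. Camera axes: x right, y up, looking along -z (the intrinsics and any distortion apply to the point x, -y, -z); pixel columns grow to the right and rows downward; lengths in mm; the calibration is good to about 2 mm. A picture is of the moment at which its call begins: read the wrist's pose just before it. camera_model takes no time and is no camera call; for the wrist camera it gives the pose at the moment of the call.
- env.close_job(): hands the job in; it is judged then, once.
The state is a dict: "clock": time; "joint_positions": joint angles; "qd": joint speeds; "joint_torque": joint torques, N m; "tool_pos": TCP position; "ee_rot": TCP orientation; "ft_force": force on the tool from outside, world axes, zero at the start; "wrist_torque": the same for the moment, N m; "gripper_width": finger opening in mm; "finger_force": force on a finger pad.
Only numpy, scipy, OpenCV 4.12 (cv2) and the standard library are available. Lean on these libraries where they do the work, as an engineer would, in place of code of your own. Each camera call takes 0.05 s, during which the arm holds its last target. There are 200 camera calls.

## Working session

There is one attempt and no reset: what is moved stays moved. The work goes in short steps, Python scripts to look and compute and a tool call to move; the robot and the scene stay as the last step left them, time stands still between calls to the robot, and variables do not carry over. Pictures are saved under pics/ and viewed, at most 10 in all, crops included, and the job is handed in when it is done.

Besides the shell and the picture viewer there is one more tool, called after "Call:" as name(argument=value, ...) on one line, values as JSON. drive_tool: Moves the arm, as the interface text tells. Its arguments: {"type":"object","properties":{"plan":{"type":"array","items":{"type":"number"}}},"required":["plan"]}

```bash
mkdir -p pics; ls; python3 - <<'E'
from station import env
import cv2,numpy as np
s=env.get_state();print(s);print(env.hold_point_z)
for n in("scene","top"):
    im,d=env.read_camera(n);cv2.imwrite(f"pics/{n}0.png",im[:,:,::-1]);np.savez(f"{n}0.npz",im=im,d=d)
    print(n,env.camera_model(n))
E
```

```text
pics
{'clock': 0.0, 'joint_positions': array([-73.56825723,  26.83697027,  -0.66556822,  91.87872943,
         0.34406456,  61.3857512 ,  -3.22706751]), 'qd': array([-0.01472694,  0.06653297, -0.04292621, -0.00448954,  0.06440034,
       -0.05098494,  0.01904524]), 'joint_torque': array([ 2.42963461e-04, -5.20574391e+01, -1.22169382e-02, -2.43749911e+01,
       -5.66083461e-02,  1.73817831e-02,  1.60572040e-04]), 'tool_pos': array([210.37447554, 614.41958401, 213.6451917 ]), 'ee_rot': array([-1.79900768e+02,  6.88429048e-03,  1.61100385e+02]), 'ft_force': array([-0.00656078,  0.50255083,  0.0043442 ]), 'wrist_torque': array([-0.01432516,  0.01543777, -0.05254759]), 'finger_force': 0.0, 'gripper_width': 91.80324349533873}
18.700000000000003
scene {'K': array([[459.88570314,   0.        , 255.07372808],
       [  0.        , 459.88570314, 196.89520193],
       [  0.        ,   0.        ,   1.        ]]), 'k1': -0.14483491764616477, 'xyz': array([-197.16033532,  758.53628432,  952.33727804]), 'rotation': array([  43.49407519,    0.56606853, -128.65229883])}
top {'K': array([[467.89288083,   0.        , 262.72607986],
       [  0.        , 467.89288083, 185.02336694],
       [  0.        ,   0.        ,   1.        ]]), 'k1': -0.07075558404497623, 'xyz': array([ 394.22981805,  232.46387713, 1265.96828762]), 'rotation': array([ 3.02976225e+00,  3.28270196e-02, -8.96772637e+01])}
```

View pics/scene0.png

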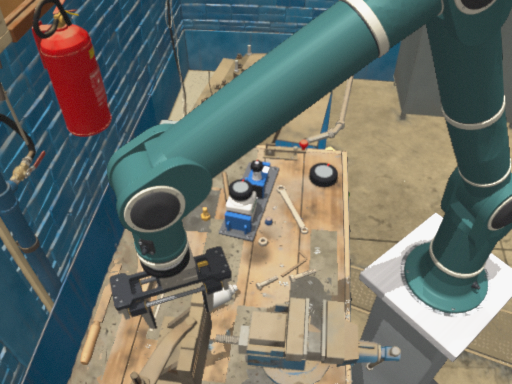

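View pics/top0.png

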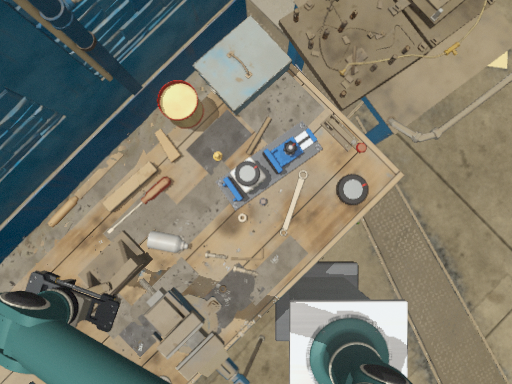

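Candidates for the lid, in top-view pixels: A is the black lid with a grey disc on the white jar in the clamp (246,173). B is the black lid lying loose on the bench (352,190). A fits, since it sits on the square jar and looks smaller. I'll measure both and confirm it in a crop.

```bash
cat > h.py <<'E'
import numpy as np,cv2
from scipy.spatial.transform import Rotation as R
from station import env
def ray(m,uv):
    K=m["K"];p=cv2.undistortPoints(np.array([[uv]],float),K,np.array([m["k1"],0,0,0.]))[0,0] 
    return R.from_euler('xyz',m["rotation"],degrees=True).apply([p[0],-p[1],-1])
def onz(m,uv,z):
    r=ray(m,uv);return m["xyz"]+r*(z-m["xyz"][2])/r[2]
def comps(mask,amin=15):
    n,l,s,c=cv2.connectedComponentsWithStats(mask.astype(np.uint8))
    return [(c[i].round(1),s[i,4],s[i,:4]) for i in range(1,n) if s[i,4]>=amin]
E
python3 - <<'E'
from h import *
z=np.load("top0.npz");im=z["im"];d=z["d"];m=env.camera_model("top")
hsv=cv2.cvtColor(im,cv2.COLOR_RGB2HSV)
y0,y1,x0,x1=115,215,205,380
sub=np.zeros(im.shape[:2],bool);sub[y0:y1,x0:x1]=1
dark=(im.max(2)<55)&sub
for c in comps(dark,20):print("dark",c,onz(m,c[0],110).round(),d[int(c[0][1]),int(c[0][0])])
blue=(hsv[:,:,0]>100)&(hsv[:,:,0]<125)&(hsv[:,:,1]>150)&sub
for c in comps(blue,30):
    print("blue",c,onz(m,c[0],60).round())
b=np.argwhere(blue)[:,::-1].astype(np.float32);print(cv2.minAreaRect(b))
cv2.imwrite("pics/crop1.png",cv2.resize(im[115:215,205:380,::-1],None,fx=4.5,fy=4.5,interpolation=cv2.INTER_CUBIC))
E
```

```text
blue (array([311. , 134.6]), np.int32(36), array([307, 129,   9,  12], dtype=int32)) [590. 109.  60.]
blue (array([278.2, 157.4]), np.int32(321), array([265, 144,  29,  29], dtype=int32)) [530. 194.  60.]
blue (array([232.6, 188.7]), np.int32(99), array([224, 178,  18,  22], dtype=int32)) [448. 311.  60.]
((301.77117919921875, 151.74801635742188), (36.596717834472656, 169.15216064453125), 66.19405364990234)
```

View pics/crop1.png

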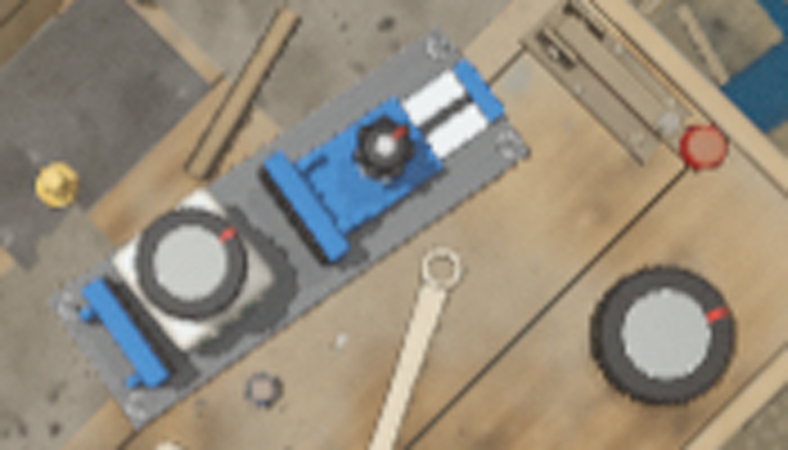

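The crop shows the jar lid as the smaller one: about 110 px across at crop (191,262) is roughly 60 mm, while the loose lid at (663,335) is about 87 mm. The clamp lies diagonally, with the knob at crop (383,147) and the spanner beside the plate at (440,268). Next I'll turn these into positions.

```bash
python3 - <<'E'
from h import *
z=np.load("top0.npz");d=z["d"];m=env.camera_model("top")
f=lambda c:(205+(c[0]+.5)/4.5-.5,115+(c[1]+.5)/4.5-.5)
P={}
for n,c,h in[("lid",(191,262),110.5),("lidmark",(228,235),110.5),("knob",(383,147),85),("knobmark",(400,132),82),("p00",(50,300),8),("p10",(430,30),8),("p11",(530,155),8),("p01",(137,428),8)]:
    u=f(c);P[n]=onz(m,u,h);dd=d[int(round(u[1])),int(round(u[0]))];r=ray(m,u);r=r/-( R.from_euler('xyz',m["rotation"],degrees=True).inv().apply(r)[2])
    print(n,P[n].round(1),"depth pt",(m["xyz"]+r*dd).round(1))
ang=lambda v:np.degrees(np.arctan2(v[1],v[0]))
for a,b in[("p00","p10"),("p01","p11"),("lid","knob"),("p00","p01"),("p10","p11"),("lid","lidmark"),("knob","knobmark")]:print(a,b,np.linalg.norm(P[b]-P[a]).round(1),ang(P[b]-P[a]).round(1))
print((P["p00"]+P["p10"]+P["p11"]+P["p01"])/4)
E
```

```text
lid [485.4 272.5 110.5] depth pt [485.5 272.5 109.7]
lidmark [500.4 252.2 110.5] depth pt [500.3 252.2 111.7]
knob [553.1 165.5  85. ] depth pt [552.3 165.8  91. ]
knobmark [562.1 155.7  82. ] depth pt [561.4 156.   87.4]
p00 [470.2 360.3   8. ] depth pt [470.5 360.8   3.5]
p10 [634.8 132.8   8. ] depth pt [635.8 132.4   2.7]
p11 [559.2  72.6   8. ] depth pt [559.2  72.6   8.4]
p01 [394.  307.5   8. ] depth pt [394.  307.6   6.6]
p00 p10 280.8 -54.1
p01 p11 287.2 -54.9
lid knob 129.2 -57.7
p00 p01 92.8 -145.3
p10 p11 96.6 -141.4
lid lidmark 25.2 -53.4
knob knobmark 13.6 -47.3
[514.54490822 218.30829294   8.        ]
```

Call:
drive_tool(plan=[-4.7,-3.1,0,0,0,0,1,-4.7,-3.1,0,0,0,0,1,-4.7,-3.1,0,0,0,0,1,-4.7,-3.1,0,0,0,0,1,-4.7,-3.1,0,0,0,0,1,-4.7,-3.1,0,0,0,0,1,-4.7,-3.1,0,0,0,0,1,-4.7,-3.1,0,0,0,0,1])

```text
clock: 1.1
tool_pos: [486.7, 256.9, 214.5]
ee_rot: [-180.0, -0.0, 161.1]
ft_force: [0.6, 0.6, 0.3]
gripper_width: 92.3
finger_force: 0.0
```

Call:
drive_tool(plan=[-4.6,-3.2,0,0,0,0,1,-4.6,-3.3,0,0,0,0,1,0,0,1.0,0,0,0.18,1,0,0,1.0,0,0,0.18,1,0,0,0,0,0,0,0.75,0,0,0,0,0,0,0.75])

```text
clock: 1.85
tool_pos: [551.9, 167.5, 194.7]
ee_rot: [180.0, 0.0, 140.7]
ft_force: [-0.1, -0.4, 0.5]
gripper_width: 74.2
finger_force: 0.0
```

```bash
python3 - <<'E'
from h import *
s=env.get_state();m=env.camera_model("wrist");im,d=env.read_camera("wrist");np.savez("w1.npz",im=im,d=d);cv2.imwrite("pics/w1.png",im[:,:,::-1])
print(s["tool_pos"],s["ee_rot"],s["joint_positions"],m)
im,d=env.read_camera("top");np.savez("top1.npz",im=im,d=d)
import pickle;pickle.dump(m,open("w1.pkl","wb"))
E
```

```text
[551.89910513 167.51465449 194.73793241] [1.79997716e+02 3.96077899e-03 1.40673089e+02] [-32.49335136  21.03748516  15.44456625 104.35267591  -6.66003534
  55.48355085  36.42449042] {'K': array([[336.22999788,   0.        , 252.88142585],
       [  0.        , 336.22999788, 190.8579619 ],
       [  0.        ,   0.        ,   1.        ]]), 'k1': 0.033696727612853465, 'xyz': array([488.22253975, 219.97321654, 365.23076622]), 'rotation': array([-1.68196885e+01, -3.26080867e-02,  5.07444998e+01])}
```

View pics/w1.png

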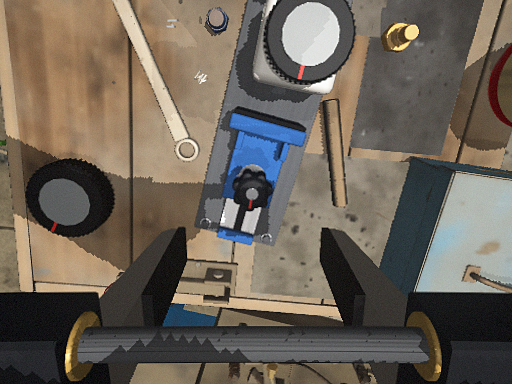

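The wrist view shows the knob at (252,188), the lid at (312,33) and the jaw bar at (268,128). The fingers are at the bottom, and the loose big lid is at (70,198).

```bash
python3 - <<'E'
from h import *
import pickle
z=np.load("w1.npz");im=z["im"];m=pickle.load(open("w1.pkl","rb"))
hsv=cv2.cvtColor(im,cv2.COLOR_RGB2HSV)
k=np.zeros(im.shape[:2],bool);k[160:216,228:276]=1
for c in comps((im.max(2)<60)&k,150):print("knobdark",c,onz(m,c[0],78).round(1))
r=(hsv[:,:,1]>150)&((hsv[:,:,0]<8)|(hsv[:,:,0]>172))
for c in comps(r,10):print("red",c,onz(m,c[0],111).round(1),onz(m,c[0],84).round(1))
g=(im.min(2)>150)&(hsv[:,:,1]<30);k[:]=0;k[0:90,262:358]=1
for c in comps(g&k,300):print("disc",c,onz(m,c[0],110.5).round(1))
b=(hsv[:,:,0]>100)&(hsv[:,:,0]<125)&(hsv[:,:,1]>130);k[:]=0;k[100:160,220:320]=1
pts=np.argwhere(b&k)[:,::-1].astype(np.float32)
# jaw front/back
for p in cv2.boxPoints(cv2.minAreaRect(pts[pts[:,1]<150])):print("jaw",p,onz(m,p,60).round(1))
print("knob pix", onz(m,(252,188),83).round(1),"lid",onz(m,(311,35),110.5).round(1))
z=np.load("top1.npz")
E
```

```text
knobdark (array([250.9, 191. ]), np.int32(994), array([232, 169,  41,  47], dtype=int32)) [554.5 163.7  78. ]
red (array([497.8,  87. ]), np.int32(661), array([488,  44,  24,  83], dtype=int32)) [598.2 354.7 111. ] [609.9 369.   84. ]
red (array([300.6,  72.1]), np.int32(37), array([298,  65,   7,  14], dtype=int32)) [501.  253.5 111. ] [502.4 257.1  84. ]
red (array([249.9, 204.1]), np.int32(28), array([248, 200,   5,   9], dtype=int32)) [554.9 162.6 111. ] [562.  156.5  84. ]
red (array([ 53.6, 226.8]), np.int32(40), array([ 51, 222,   7,  11], dtype=int32)) [469.6  27.9 111. ] [467.6   7.5  84. ]
disc (array([310.3,  33.6]), np.int32(2879), array([282,   2,  58,  64], dtype=int32)) [485.4 273.5 110.5]
jaw [222.66809 146.24481] [509.5 167.3  60. ]
jaw [231.8797  111.70126] [491.4 193.6  60. ]
jaw [306.07056 131.4855 ] [546.9 234.   60. ]
jaw [296.85895 166.02905] [567.  208.5  60. ]
knob pix [551.9 167.2  83. ] lid [486.4 273.4 110.5]
```

Call:
drive_tool(plan=[-0.1,-0.05,4.5,0,0,0,0.75,0,0,4.5,0,0,0,0.75,0,0,3.0,0,0,0,0.75,0,0,1.85,0,0,0,0.75,0,0,0,0,0,0,0,0,0,0,0,0,0,0,0,0,0,0,0,0,0])

```text
clock: 2.82
tool_pos: [553.3, 166.6, 57.5]
ee_rot: [179.9, 0.1, 140.5]
ft_force: [-0.2, -0.1, -0.5]
gripper_width: 40.7
finger_force: 0.0
```

Call:
drive_tool(plan=[0,0,0,0,0,0,0,0,0,0,0,0,0,0,0,0,0,0,0,0,0,0.75,0.2,0,0,0,0,0,0.75,0.2,0,0,0,0,0,0.75,0.2,0,0,0,0,0,0.6,0.16,0,0,0,0,0,0,0,0,0,0,0,0])

```text
clock: 3.82
tool_pos: [535.1, 190.2, 57.2]
ee_rot: [180.0, 0.0, 140.5]
ft_force: [-3.1, -2.1, 8.0]
gripper_width: 36.0
finger_force: 30.0
```

Call:
drive_tool(plan=[0.25,0.07,0,0,0,0,0,0.25,0.07,0,0,0,0,0,0,0,0,0,0,0,0])

```text
clock: 4.2
tool_pos: [532.8, 193.5, 57.2]
ee_rot: [180.0, 0.1, 140.4]
ft_force: [-0.7, -4.8, 7.7]
gripper_width: 36.4
finger_force: 30.0
```

Call:
drive_tool(plan=[0.2,0.05,0,0,0,0,0,0,0,0,0,0,0,0])

```text
clock: 4.45
tool_pos: [531.7, 195.0, 57.2]
ee_rot: [180.0, 0.1, 140.4]
ft_force: [-1.3, -4.2, 7.6]
gripper_width: 36.2
finger_force: 30.0
```

Call:
drive_tool(plan=[0.2,0.05,0,0,0,0,0,0,0,0,0,0,0,0])

```text
clock: 4.7
tool_pos: [531.7, 195.0, 57.2]
ee_rot: [180.0, 0.2, 140.4]
ft_force: [1.5, -8.0, 5.9]
gripper_width: 36.3
finger_force: 30.0
```

Call:
drive_tool(plan=[0.2,0.05,0,0,0,0,0,0,0,0,0,0,0,0])

```text
clock: 4.95
tool_pos: [531.7, 195.1, 57.2]
ee_rot: [180.0, 0.4, 140.3]
ft_force: [4.9, -9.7, 4.0]
gripper_width: 36.1
finger_force: 30.0
```

Call:
drive_tool(plan=[0.2,0.05,0,0,0,0,0,0,0,0,0,0,0,0])

```text
clock: 5.2
tool_pos: [531.6, 195.1, 57.2]
ee_rot: [180.0, 0.5, 140.2]
ft_force: [6.2, -13.3, 1.6]
gripper_width: 36.3
finger_force: 30.0
```

Call:
drive_tool(plan=[0,0,0,0,0,0.17,0,0,0,0,0,0,0.17,0,0,0,0,0,0,0.17,0,0,0,0,0,0,0.17,0,0,0,0,0,0,0.17,0,0,0,0,0,0,0.17,0,0,0,0,0,0,0.17,0,0,0,0,0,0,0,0])

```text
clock: 6.2
tool_pos: [535.2, 196.2, 57.6]
ee_rot: [179.1, -0.0, 72.0]
ft_force: [16.3, -10.9, -4.9]
gripper_width: 35.9
finger_force: 30.0
```

```bash
python3 - <<'E'
from station import env
s=env.get_state();print(s["ee_rot"],s["wrist_torque"],s["ft_force"],s["joint_positions"])
E
```

```text
[ 1.79052918e+02 -3.97489890e-03  7.19814074e+01] [-2.4803022  -3.2154455  -0.05176823] [ 16.26441404 -10.87485382  -4.91159216] [-47.61305583  33.5563998   30.87676087 111.65314195 -24.84024874
  40.65298132 -20.00745115]
```

Call:
drive_tool(plan=[0,0,0,0,0,0.15,0,0,0,0,0,0,0,0,-0.28,0.53,0,0,0,0,0,0,0,0,0,0,0,0.6,0,0,0,0,0,0,0.6,0,0,-4,0,0,0,0.6,0,0,-5,0,0,0,0.6,0,0,-5,0,0,0,0.9])

```text
clock: 7.2
tool_pos: [529.8, 196.6, 197.2]
ee_rot: [-179.9, 0.1, 63.7]
ft_force: [0.6, 0.4, 0.3]
gripper_width: 63.6
finger_force: 0.0
```

```bash
python3 - <<'E'
from h import *
import pickle
s=env.get_state();m=env.camera_model("wrist");im,d=env.read_camera("wrist");np.savez("w2.npz",im=im,d=d);cv2.imwrite("pics/w2.png",im[:,:,::-1])
pickle.dump(m,open("w2.pkl","wb"));print(s["tool_pos"],s["ee_rot"],m)
im,d=env.read_camera("top");np.savez("top2.npz",im=im,d=d);cv2.imwrite("pics/top2.png",cv2.resize(im[115:215,205:380,::-1],None,fx=4.5,fy=4.5,interpolation=cv2.INTER_CUBIC))
E
```

```text
[529.8362167  196.63605485 197.15235859] [-1.79932003e+02  5.14825259e-02  6.37454316e+01] {'K': array([[336.22999788,   0.        , 252.88142585],
       [  0.        , 336.22999788, 190.8579619 ],
       [  0.        ,   0.        ,   1.        ]]), 'k1': 0.033696727612853465, 'xyz': array([565.96114712, 270.65247695, 367.55792192]), 'rotation': array([-16.81499147,   0.0289713 , -26.18597149])}
```

View pics/w2.png

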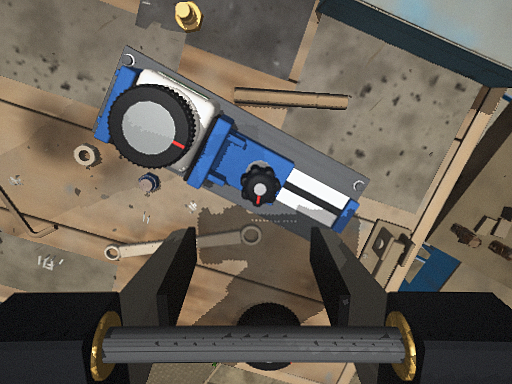

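The jar at (165,120) now sits square between both jaws, with the lid at (152,125). The knob at (260,188) has its red mark turned to (258,199).

```bash
python3 - <<'E'
from h import *
import pickle
z=np.load("w2.npz");im=z["im"];m=pickle.load(open("w2.pkl","rb"))
hsv=cv2.cvtColor(im,cv2.COLOR_RGB2HSV);ang=lambda v:np.degrees(np.arctan2(v[1],v[0])).round(1)
r=(hsv[:,:,1]>150)&((hsv[:,:,0]<8)|(hsv[:,:,0]>172));r[:, :120]=0
for c in comps(r,8):print("red",c,onz(m,c[0],111).round(1),onz(m,c[0],84).round(1))
g=(im.min(2)>120)&(hsv[:,:,1]<30);k=np.zeros_like(g)
k[85:165,105:200]=1
for c in comps(g&k,300):print("disc",c,onz(m,c[0],110.5).round(1))
k[:]=0;k[160:212,236:285]=1
for c in comps((im.max(2)<60)&k,150):print("knob",c,onz(m,c[0],78).round(1))
k[:]=0;k[178:198,250:270]=1
for c in comps(g&k,20):print("knobcentre",c,onz(m,c[0],85).round(1))
# plate long edges at z=8 (far edge corners), track
a,b=onz(m,(125,46),8),onz(m,(370,183),8);print("plate",a.round(1),b.round(1),ang(b-a))
E
```

```text
red (array([178. , 144.2]), np.int32(49), array([172, 140,  13,   9], dtype=int32)) [496.7 259.7 111. ] [489.5 258.6  84. ]
red (array([257.9, 199.6]), np.int32(29), array([256, 196,   5,   8], dtype=int32)) [532.  192.8 111. ] [528.4 184.6  84. ]
disc (array([189.3, 102.5]), np.int32(511), array([163,  85,  37,  58], dtype=int32)) [519.5 282.8 110.5]
disc (array([148.3, 127.2]), np.int32(2192), array([122, 101,  54,  53], dtype=int32)) [483.  280.6 110.5]
knob (array([259.7, 184.9]), np.int32(943), array([241, 165,  40,  42], dtype=int32)) [535.1 194.5  78. ]
knobcentre (array([259.5, 188.7]), np.int32(117), array([254, 183,  12,  13], dtype=int32)) [534.2 193.3  85. ]
plate [470.9 361.4   8. ] [638.  124.3   8. ] -54.8
```

Call:
drive_tool(plan=[2.7,-3.9,0,0,0,0,1,2.73,-3.94,0,0,0,0,1,0,0,0,0,0,0,1,0,0,4,0,0,0,1,0,0,4,0,0,0,1,0,0,3.2,0,0,0,1,0,0,0,0,0,0,1])

```text
clock: 8.18
tool_pos: [482.9, 277.7, 81.6]
ee_rot: [-179.9, 0.3, 63.6]
ft_force: [-0.4, -0.3, 0.3]
gripper_width: 92.0
finger_force: 0.0
```

Call:
drive_tool(plan=[0.2,0,-0.1,0,0,0,1,0,0,0,0,0,0,0,0,0,0,0,0,0,0,0,0,0,0,0,0,0,0,0,0,0,0,0,0,0,0,0,0,0,0,0])

```text
clock: 8.93
tool_pos: [485.1, 282.2, 85.7]
ee_rot: [-179.9, -0.0, 63.7]
ft_force: [-3.1, 1.4, 6.4]
gripper_width: 66.5
finger_force: 30.0
```

Call:
drive_tool(plan=[0,0,-0.02,0,0,-0.12,0,0,0,-0.02,0,0,-0.12,0,0,0,-0.02,0,0,-0.12,0,0,0,-0.02,0,0,-0.12,0,0,0,0,0,0,0,0])

```text
clock: 9.55
tool_pos: [484.6, 282.6, 86.4]
ee_rot: [-179.9, -0.1, 91.4]
ft_force: [-4.7, 1.4, 5.4]
gripper_width: 67.4
finger_force: 30.0
```

```bash
cat > chk.py <<'E'
from h import *
import sys
s=env.get_state();m=env.camera_model("wrist");im,d=env.read_camera("wrist")
cv2.imwrite(f"pics/{sys.argv[1]}.png",im[:,:,::-1])
print(s["ee_rot"],s["wrist_torque"],s["ft_force"])
hsv=cv2.cvtColor(im,cv2.COLOR_RGB2HSV)
r=(hsv[:,:,1]>140)&((hsv[:,:,0]<8)|(hsv[:,:,0]>172))
for c in comps(r,8):
    p=onz(m,c[0],111);print("red",c,p.round(1))
E
python3 chk.py w3
```

```text
[-1.79917889e+02 -8.63662943e-02  9.13656778e+01] [0.33755843 1.00154901 0.43718999] [-4.67233014  1.42516404  5.37746794]
red (array([486.4,  22. ]), np.int32(698), array([467,   0,  45,  44], dtype=int32)) [572.  391.3 111. ]
red (array([296.2, 294.6]), np.int32(106), array([287, 289,  19,  12], dtype=int32)) [506.5 267.7 111. ]
red (array([320.6, 382.2]), np.int32(13), array([318, 381,   6,   3], dtype=int32)) [522.7 214.3 111. ]
```

View pics/w3.png

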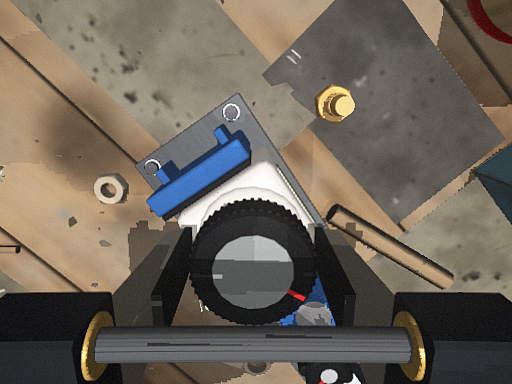

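The red lid mark at (296,295) has turned about 25° with the tool, so the grip isn't slipping. The jar is still square against the fixed jaw at (200,178).

Call:
drive_tool(plan=[0,0,-0.02,0,0,-0.12,0,0,0,-0.02,0,0,-0.12,0,0,0,-0.02,0,0,-0.12,0,0,0,-0.02,0,0,-0.12,0,0,0,-0.02,0,0,-0.12,0,0,0,0,0,0,-0.05,0,0,0,0,0,0,0,0])

```text
clock: 10.48
tool_pos: [482.8, 282.1, 86.8]
ee_rot: [-179.8, -0.2, 128.5]
ft_force: [-7.4, 2.0, 5.7]
gripper_width: 66.8
finger_force: 30.0
```

```bash
python3 chk.py w4
```

```text
[-179.78165677   -0.18173074  128.49166845] [ 0.26573212  1.73061393 -0.06518397] [-7.4036224   1.96371595  5.70544663]
red (array([509.4, 192. ]), np.int32(154), array([507, 171,   5,  42], dtype=int32)) [549.  383.2 111. ]
red (array([296. , 294.7]), np.int32(100), array([287, 289,  19,  12], dtype=int32)) [509.8 283.4 111. ]
```

Call:
drive_tool(plan=[0,0,0,0,0,-0.07,0,0,0,0,0,0,0,0,0,0,-0.3,0,0,0,0,0,0,-0.3,0,0,0,0,0,0,0,0,0,0,0])

```text
clock: 11.15
tool_pos: [482.9, 281.1, 91.9]
ee_rot: [-179.7, -0.1, 132.5]
ft_force: [-6.1, 1.0, -0.4]
gripper_width: 67.1
finger_force: 30.0
```

Call:
drive_tool(plan=[0,0,-0.4,0,0,0,0,0,0,-0.4,0,0,0,0,0,0,-0.4,0,0,0,0,0,0,0,0,0,0,0])

```text
clock: 11.65
tool_pos: [486.7, 281.3, 105.7]
ee_rot: [179.9, 0.1, 132.4]
ft_force: [-0.7, -1.0, -0.2]
gripper_width: 67.2
finger_force: 30.0
```

Free: the side force vanished as the lid cleared the neck. I'll raise it to the final height and check.

Call:
drive_tool(plan=[0,0,-0.5,0,0,0,0,0,0,-0.5,0,0,0,0,0,0,-0.4,0,0,0,0,0,0,0,0,0,0,0,0,0,0,0,0,0,0])

```text
clock: 12.28
tool_pos: [485.4, 281.5, 118.8]
ee_rot: [-180.0, -0.0, 132.5]
ft_force: [-0.1, 0.1, -0.9]
gripper_width: 67.1
finger_force: 30.0
```

```bash
python3 chk.py w5; python3 - <<'E'
from h import *
im,d=env.read_camera("scene");cv2.imwrite("pics/s5.png",cv2.resize(im[140:260,180:340,::-1],None,fx=4.5,fy=4.5,interpolation=cv2.INTER_CUBIC))
print(env.get_state()["tool_pos"])
E
```

```text
[-1.79994366e+02 -1.08436816e-03  1.32456480e+02] [-0.01469942  0.03199283  0.01397225] [-0.07043792  0.09184757 -0.89185757]
red (array([488.3, 182.5]), np.int32(891), array([475, 140,  37,  94], dtype=int32)) [557.1 392.4 111. ]
red (array([239.5, 199.3]), np.int32(48), array([229, 197,  22,   6], dtype=int32)) [464.2 294.1 111. ]
red (array([256.5, 198.5]), np.int32(8), array([255, 198,   4,   2], dtype=int32)) [470.9 300.9 111. ]
red (array([225.3, 204.5]), np.int32(11), array([223, 203,   5,   4], dtype=int32)) [460.4 286.4 111. ]
red (array([296.1, 295. ]), np.int32(105), array([287, 289,  19,  13], dtype=int32)) [530.5 271.7 111. ]
[485.41067048 281.44257722 118.72437452]
```

View pics/s5.png

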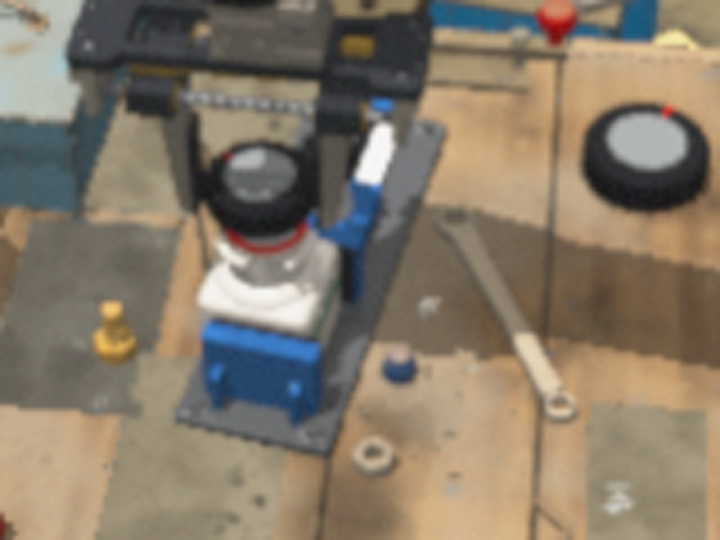

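View pics/w5.png

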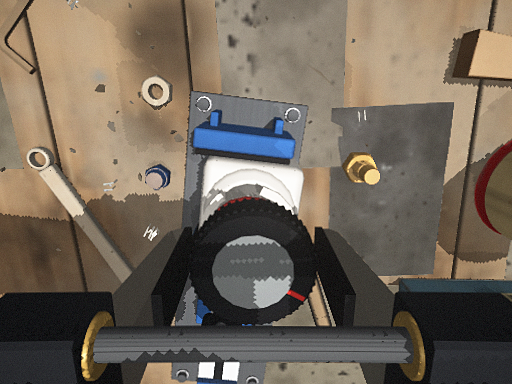

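The lid is clear of the neck and its red seal, level in the gripper, about 18 mm above the mouth. The 0.9 N load is just its own weight. The jar is still square in the clamp and the other things haven't moved.

```bash
python3 -c "
from station import env
print(env.close_job())"
```

```text
the job is handed in; nothing more can be done
None
```

I closed and locked the clamp on the jar and unscrewed the lid about 1.2 rad until it came free. I handed the job in at about 12.5 s with the lid held level, roughly 18 mm above the mouth; the hand-in gave no verdict.

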